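# Set the clearance of the disc's clamp screw

### The job

Two printed resin pieces, a round disc and a narrow rectangular plate, lie in a twin clamping jig, each under its own wing-headed thumbscrew. Turn the screw over the round disc clockwise until it seats, then back it off a quarter turn so the disc has room to expand while curing, and finish still gripping that screw's wing, holding it at that setting. Leave the other screw, the two pieces and the other things on the bench alone.

Things in the scene. Friction and masses are not known exactly. Their poses are not given: they have to be found in the camera images.
- jig: Fixed jig, turned up to 0.3 rad: base plate 150 x 360 x 12 mm (x, y, z). Origin on the bench midway between the two vertical screws, which are at jig y = +100 mm (a) and -100 mm (b). Over each piece a steel arm 24 mm wide, top at z = 63 mm, comes from a post on the +x side and ends 18 mm past the screw. Round each screw a brass bushing, diameter 24, top at z = 69 mm; only the screws stand higher.
- wing_a: Steel wing (head) of the screw at jig y = +100 mm: upright flat block 40 mm long (its x), 12 mm thick (its y), 30 mm tall, turning with the screw; pinch it across the 12 mm from above. Origin on the screw's axis, 10 mm below the wing's top, 20 mm above its underside, at z = 94 mm when seated. Under it a collar, diameter 22, 5 mm tall. May point any way.
- wing_b: The same, for the screw at jig y = -100 mm.
- screw_a (a joint): Turn of the screw at jig y = +100 mm, rad: grows clockwise seen from above (tightening); 0 is fully out, 4.5 is the hard stop where it seats (collar on bushing, foot just at the piece). Starts 1.2 to 2.8 rad short of the stop. Sinks 0.8 mm per rad (5 mm a turn). Turns stiffly (0.05 N m) and stays where it is left.
- screw_b (a joint): The same, for the screw at jig y = -100 mm.
- disc: Loose printed disc, beige resin, 90 mm in diameter, 12 mm thick, lying flat on the jig's base under one of the two screws, centred within about 6 mm; origin at the centre of its underside.
- plate: Loose printed rectangular plate, same resin, 40 x 120 x 12 mm (x, y, z), lying under the other screw with its length along the jig's y; origin at the centre of its underside.
- bottle: Bystander: closed amber bottle, 64 mm in diameter, 160 mm tall, standing on the bench to the robot's left of the jig; origin at the centre of its underside.
- beaker: Bystander: white cup, 80 mm across the rim, 100 mm tall, standing on the bench to the right of the jig; origin at the centre of its underside.
- scraper: Bystander: spatula 200 mm long, lying flat on the bench between the jig and the bottle; origin near its middle, on the bench.
- wingend_a (a point): Middle of one end of wing a: 20 mm along the wing's own +x from its origin, at the same height.
- wingend_b (a point): The same on wing b.

How it is judged:
On the way:
1. the screw over the disc is turned in until it seats (((horizontal distance between disc and wing_a below 0.03 m and value of joint screw_a above 4.4 rad) or (horizontal distance between disc and wing_b below 0.03 m and value of joint screw_b above 4.4 rad))), for 0.2 s.
At the end, for the whole second after the job is handed in: The screw over the disc, once turned in to its stop (within 0.1 rad), stands still a quarter turn back from it (within 0.25 rad), its wing gripped by the fingers (over 5 N, TCP within 30 mm of its origin); disc and plate within 10 mm of where they started (((horizontal distance between disc and wing_a below 0.03 m and horizontal distance between plate and wing_b below 0.03 m and value of joint screw_a between 2.679 and 3.179 rad and velocity of joint screw_a between -0.1 and 0.1 rad/s and contact force between the fingers and wing_a above 5 N and distance between the grasp point and wing_a below 0.03 m) or (horizontal distance between disc and wing_b below 0.03 m and horizontal distance between plate and wing_a below 0.03 m and value of joint screw_b between 2.679 and 3.179 rad and velocity of joint screw_b between -0.1 and 0.1 rad/s and contact force between the fingers and wing_b above 5 N and distance between the grasp point and wing_b below 0.03 m)) and distance of each of disc, plate from where it was at the start of the episode below 0.01 m); the arm keeps its last pose, push and grip.
It fails at once if the screw over the plate is turned by more than about 0.3 rad (its wing's end moves over 6 mm) ((horizontal distance between disc and wing_a below 0.03 m and distance of wingend_b from where it was at the start of the episode above 0.006 m) or (horizontal distance between disc and wing_b below 0.03 m and distance of wingend_a from where it was at the start of the episode above 0.006 m)).
It fails at once if the disc or the plate is shifted by more than 10 mm (distance of any of disc, plate from where it was at the start of the episode above 0.01 m).
It fails at once if the bottle, the beaker or the scraper is shifted by more than 20 mm or the bottle or beaker is tipped (distance of any of bottle, beaker, scraper from where it was at the start of the episode above 0.02 m or angle between any of bottle, beaker's own z axis and vertical above 0.3 rad).
It also fails if it takes over 56 s, if anything falls off the work surface, if the arm or the gripper's body presses on something with over 40 N, if the wrist force passes 120 N, or if a joint passes its speed limit or range.

### The arm

A 6-joint arm with a two-finger parallel gripper is mounted at the origin on the work surface. World frame = base frame: x ahead of the robot, y to its left, z up, the work surface at z = 0. Lengths are in m, angles in rad, forces in N, time in s.
With the tool pointing down it reaches from about 0.4 to 0.825 m from the base axis. Payload 7 kg.
Tool frame: the origin (TCP) lies between the finger pads, 19 mm behind the fingertips; this is the grasp point; z points along the fingers, y is the line along which they close (so a half turn about z gives the same grasp; the last joint's range is limited). The gripper opens to 88 mm and grips with 3 to 60 N. Pads are 19 mm wide; open, the fingers measure 130 mm over their backs; the gripper's body (78 mm by 193 mm) begins 47 mm behind the grasp point.
Start: joints at [-0.89, 0.359, 0.012, 0, -1.224, -0.288], TCP at [0.258, -0.624, 0.245] pointing down, gripper open.
Joint ranges: [-3.07, 3.07], [-1.43, 2.12], [-1.02, 1.25], [-3.03, 1.67], [-3.05, -0], [-3.03, 3.03]. Speed limits (rad/s): [2.39, 2.39, 3.01, 3.14, 3.14, 3.14].

### API

Orientations are given as a 3x3 rotation matrix whose columns are the frame's x, y, z axes.
In Python, from station import state, read_camera, camera_info, hand_in, masks_of, pinpoint gives the robot as it stands.
- The arm moves only by the tool inch_along, called as name(argument=value, ...) on one line, values as JSON. Schema: {"type":"object","properties":{"motion":{"type":"object","properties":{"deltas":{"type":"array","items":{"type":"array","items":{"type":"number"},"minItems":4,"maxItems":4},"minItems":1,"maxItems":10}},"additionalProperties":false,"required":["deltas"]},"finger_gap":{"type":"number"},"only":{"type":"string"},"quiet":{"type":"boolean"},"lines":{"type":"string"}},"required":["motion"],"additionalProperties":false}. motion is an object whose key "deltas" holds a list of rows, 1 to 10 of them, each of 4 numbers: dx, dy, dz in m, then a turn about the tool's z in rad; each row is the pose to reach, as a shift and turn from the pose commanded when the call began, along the tool's axes at that moment; what a row does not reach only later rows make up. A row lasts 1/12 s, in which the tool goes at most 0.0417 m and 0.125 rad, less where a joint would pass 70% of its speed; a pose out of reach is approached as far as the arm can. finger_gap is the opening from 0.0 (shut) to 1.0 (fully open), set as the call begins (left out keeps the last). The fingers move at their own pace and stop on an object; the grip force is fixed at half the most. Time passes only in rows, so rows that do not move let the fingers close. The tool returns the time, the measured TCP pose, the force, the opening and the grip force at its end. only (a regular expression) keeps the lines of the reply that match it, lines (a string "A,B") keeps lines A to B, and quiet returns only ok. Input that does not fit is refused with a message, and nothing moves.
- state(): the state, without advancing time (a new reading comes with each control period).
- read_camera(name): name is "side" or "top"; returns (picture, depth): 400x640x3 uint8, blue, green, red; 400x640 float32, m along the optical axis (not along the pixel's ray), 0 where there is no reading.
- camera_info(name): a dict with "intrinsics" (3x3 intrinsics, pixels), "world_from_camera" (4x4, takes a point from camera to world coordinates). Camera axes: x right, y up, looking along -z (the intrinsics and any distortion apply to the point x, -y, -z); pixel columns grow to the right and rows downward; lengths in m; the calibration is good to about 2 mm. A picture is of the moment at which its call begins. camera_info takes no time and is no camera call.
- hand_in(): hands the job in; it is judged then, once.
Trained networks look in the newest picture that a camera, given by its name, has taken for a name from the list of things; names that differ only in an ending like _2 or _b are one class to them, and where a whole thing is asked for, a point or a joint stands for the part that bears it (a point fixed in the world has none). Each returns a list of dicts, best first, with "score" (0 to 1); they miss things now and then, are a little off and sometimes report something else, mostly with a low value. They report only what shows in the picture. A call takes as long as a camera call.
- masks_of(camera, thing): "region" (400x640 bool, what is visible of it) and "position" ([column, row] in pixels, amid what is visible of it).
- pinpoint(camera, thing): "position" ([column, row] in pixels: a listed point, or the origin of a listed thing).
The state is a dict: "clock": time; "joint_pos": joint angles; "joint_vel": joint speeds; "tau": joint torques, N m; "tcp_pos": TCP position; "eef_rot": TCP orientation; "ft_force": force on the tool from outside, world axes, zero at the start; "ft_torque": the same for the moment, N m; "gripper_width": opening from 0.0 (shut) to 1.0 (fully open); "grasp_force": force on a finger pad.
Only numpy, scipy, OpenCV 4.12 (cv2) and the standard library are available. Lean on these libraries where they do the work, as an engineer would, in place of code of your own. Each camera call takes 0.05 s, during which the arm holds its last target. There are 200 camera calls.

## Working session

There is one attempt and no reset: what is moved stays moved. The work goes in short steps, Python scripts to look and compute and a tool call to move; the robot and the scene stay as the last step left them, time stands still between calls to the robot, and variables do not carry over. Pictures are saved under pics/ and viewed, at most 10 in all, crops included, and the job is handed in when it is done.

```bash
mkdir -p pics; cat > h.py <<'E'
import numpy as np, cv2
from station import *
def ray(cam,px):
    i=camera_info(cam);K=np.array(i["intrinsics"]);T=np.array(i["world_from_camera"])
    p=np.linalg.inv(K)@[px[0],px[1],1]; d=T[:3,:3]@[p[0],-p[1],-p[2]]
    return T[:3,3],d
def atz(cam,px,z):
    o,d=ray(cam,px); return o+d*(z-o[2])/d[2]
def cloud(cam,dep):
    i=camera_info(cam);K=np.array(i["intrinsics"]);T=np.array(i["world_from_camera"])
    v,u=np.mgrid[:400,:640]; P=np.stack([u,v,np.ones_like(u)],-1)@np.linalg.inv(K).T*dep[...,None]
    return (P*[1,-1,-1])@T[:3,:3].T+T[:3,3]
E
python3 - <<'E'
from h import *
for c in("top","side"):
    im,d=read_camera(c); cv2.imwrite(f"pics/{c}0.png",im); np.save(f"pics/{c}0.npy",d)
    P=cloud(c,d); print(c,camera_info(c))
    for t in("wing_a","disc","plate","jig","bottle","beaker"):
        for m in masks_of(c,t)[:3]:
            r=m["region"]&(d>0); q=P[r]; print(t,round(m["score"],2),np.round(m["position"]),r.sum(),np.round(np.median(q,0),3) if len(q) else'')
        print('  pin',[(round(m["score"],2),np.round(m["position"],1)) for m in pinpoint(c,t)[:3]])
    print('  end',[(round(m["score"],2),np.round(m["position"],1)) for m in pinpoint(c,"wingend_a")[:3]])
s=state();print(s["clock"],s["tcp_pos"],s["eef_rot"])
E
```

```text
top {'intrinsics': array([[510.64658182,   0.        , 317.74602464],
       [  0.        , 510.64658182, 190.66163788],
       [  0.        ,   0.        ,   1.        ]]), 'world_from_camera': array([[-0.00703347,  0.99084342, -0.13483266,  0.35097356],
       [-0.99982536, -0.00930285, -0.01620842,  0.01557715],
       [-0.01731433,  0.13469511,  0.99073581,  1.70476277],
       [ 0.        ,  0.        ,  0.        ,  1.        ]])}
wing_a 0.61 [295. 193.] 54 [0.569 0.12  0.103]
wing_a 0.38 [353. 207.] 42 [ 0.515 -0.072  0.105]
  pin [(0.52, array([293.1, 192.5])), (0.47, array([351.8, 206. ]))]
disc 0.6 [295. 196.] 445 [0.557 0.119 0.024]
  pin [(0.86, array([295.7, 196.9])), (0.75, array([446.9, 195. ]))]
plate 0.65 [358. 210.] 423 [ 0.514 -0.082  0.024]
plate 0.17 [292. 192.] 56 [0.569 0.12  0.103]
  pin [(0.83, array([352.8, 208.4]))]
jig 0.76 [326. 198.] 4053 [0.56  0.016 0.013]
  pin [(0.83, array([320.7, 201.4]))]
bottle 0.71 [188. 212.] 450 [0.501 0.455 0.108]
  pin [(0.75, array([192.6, 213.6])), (0.74, array([292.5, 195.4]))]
beaker 0.95 [454. 191.] 593 [ 0.573 -0.396  
[... 962 characters left out ...]
342. 201.] 268 [ 0.517 -0.051  0.023]
  pin [(0.71, array([341.1, 197.9]))]
jig 0.9 [318. 224.] 3881 [0.563 0.04  0.012]
  pin [(0.89, array([324.8, 223.1]))]
bottle 0.72 [343. 185.] 150 [ 0.517 -0.067  0.089]
bottle 0.6 [303. 363.] 1235 [0.5   0.485 0.106]
  pin [(0.62, array([303.7, 372.3]))]
beaker 0.87 [342. 129.] 570 [ 0.566 -0.361  0.069]
beaker 0.16 [344. 183.] 139 [ 0.517 -0.067  0.09 ]
  pin [(0.91, array([340. , 141.1]))]
  end [(0.72, array([318.1, 228.7])), (0.56, array([350. , 181.9]))]
1.4 [ 0.25831584 -0.62357388  0.24535659] [[-9.23852747e-01 -3.82748091e-01 -2.74870336e-05]
 [-3.82748092e-01  9.23852747e-01  2.78018159e-05]
 [ 1.47528795e-05  3.62053937e-05 -9.99999999e-01]]
```

```bash
python3 - <<'E'
from h import *
a=cv2.imread("pics/top0.png")[120:280,210:410];b=cv2.imread("pics/side0.png")[150:290,240:415]
o=np.vstack([cv2.resize(a,(600,400),interpolation=2)[60:330],cv2.resize(b,(600,480),interpolation=2)[:330]])
cv2.imwrite("pics/c0.png",o)
for c in("top","side"):
    d=np.load(f"pics/{c}0.npy");P=cloud(c,d)
    for n,xy in(("a",(.567,.121)),("b",(.515,-.073))):
        m=(np.hypot(P[...,0]-xy[0],P[...,1]-xy[1])<.035)&(P[...,2]>.08)
        q=P[m]; zt=np.percentile(q[:,2],90); 
        t=q[q[:,2]>zt-.006]
        r=cv2.minAreaRect((t[:,:2]*1000).astype(np.float32))
        w,v=np.linalg.eigh(np.cov(t[:,:2].T));print(c,n,len(q),len(t),"ztop",zt.round(4),r,"pca ang",np.degrees(np.arctan2(v[1,1],v[0,1])).round(1),np.sqrt(w),t.mean(0))
o1,d1=ray("top",(293.1,192.5));o2,d2=ray("side",(312.1,223.3))
s=np.linalg.lstsq(np.stack([d1,-d2],1),o2-o1,rcond=None)[0];print(o1+s[0]*d1,o2+s[1]*d2)
o1,d1=ray("top",(291,198.1));o2,d2=ray("side",(318.1,228.7))
s=np.linalg.lstsq(np.stack([d1,-d2],1),o2-o1,rcond=None)[0];print('end',o1+s[0]*d1,o2+s[1]*d2)
E
```

```text
top a 53 32 ztop 0.1085 ((568.3280639648438, 120.98358917236328), (11.083953857421875, 38.64418029785156), 83.22600555419922) pca ang 173.5 [0.0033981  0.01161483] [0.56915761 0.1211618  0.10651935]
top b 53 32 ztop 0.1089 ((517.2503662109375, -71.8747329711914), (11.129732131958008, 37.75184631347656), 66.0838851928711) pca ang 153.4 [0.00346472 0.01056913] [ 0.51444045 -0.07081564  0.10659197]
side a 124 61 ztop 0.105 ((568.967041015625, 121.64239501953125), (12.895674705505371, 40.28585433959961), 81.08990478515625) pca ang 170.0 [0.00338792 0.01203567] [0.56820013 0.1230444  0.10352013]
side b 103 46 ztop 0.1046 ((516.2845458984375, -70.98389434814453), (14.3287935256958, 38.05586242675781), 70.7072982788086) pca ang 159.1 [0.00403864 0.01152817] [ 0.51721099 -0.0701959   0.10325924]
[0.563846   0.11990304 0.10280504] [0.56995927 0.12039638 0.10364952]
end [0.54717461 0.12720685 0.09348626] [0.55184243 0.12751281 0.09407584]
```

View pics/c0.png

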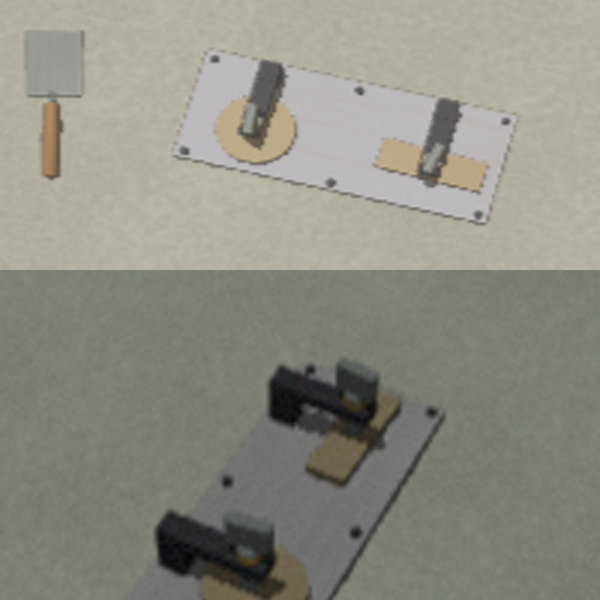

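The picture shows the disc under the left screw, the wing at about top pixel (293,192), so this is wing_a. The plate is under the right screw at (352,206). Wing_a's centre is about (0.568, 0.121), it points about −8° and its top is at about 0.106. Next I travel there.

inch_along(motion={"deltas":[[-0.029, 0.029, 0, -0.125], [-0.058, 0.058, 0, -0.25], [-0.087, 0.087, 0, -0.375], [-0.116, 0.116, 0, -0.5], [-0.145, 0.145, 0, -0.625], [-0.174, 0.174, 0, -0.75], [-0.203, 0.203, 0, -0.875], [-0.232, 0.232, 0, -1.0], [-0.261, 0.261, 0, -1.125], [-0.285, 0.285, 0, -1.25]]}, finger_gap=1.0)

```text
clock: 2.23
tcp_pos: [0.4131, -0.2489, 0.2459]
eef_rot: [[0.079, -0.997, 0.001], [-0.997, -0.079, -0.0], [0.0, -0.001, -1.0]]
ft_force: [0.7, -0.6, -0.8]
gripper_width: 0.997
grasp_force: 0.0
```

```bash
cat >> h.py <<'E'
def go(x,y,z,yaw):
    s=state();R=np.array(s["eef_rot"]);d=R.T@(np.array([x,y,z])-s["tcp_pos"]);c=np.arctan2(R[1,0],R[0,0])
    print("shift",d.round(4),"turn",round(-(yaw-c),3),"yaw",round(c,3),"q",np.round(s["joint_pos"],3),s["clock"])
E
python3 -c "
from h import *
go(.5685,.1213,.16,-.14)"
```

```text
shift [-0.3569 -0.1839  0.086 ] turn -1.352 yaw -1.492 q [-0.133  0.036 -0.398 -0.    -1.136  0.212] 2.2333
```

inch_along(motion={"deltas":[[-0.035, -0.018, 0, -0.125], [-0.07, -0.036, 0, -0.25], [-0.105, -0.054, 0, -0.375], [-0.14, -0.072, 0, -0.5], [-0.175, -0.09, 0, -0.625], [-0.21, -0.108, 0.01, -0.75], [-0.245, -0.126, 0.02, -0.875], [-0.28, -0.144, 0.03, -1.0], [-0.315, -0.162, 0.04, -1.125], [-0.34, -0.175, 0.06, -1.25]]})

```text
clock: 3.07
tcp_pos: [0.5648, 0.1039, 0.1868]
eef_rot: [[0.971, -0.239, 0.004], [-0.239, -0.971, 0.001], [0.004, -0.002, -1.0]]
ft_force: [1.7, -0.2, 1.1]
gripper_width: 0.998
grasp_force: 0.0
```

```bash
python3 -c "
from h import *
go(.5685,.1213,.13,-.14)"
```

```text
shift [-0.0008 -0.0176  0.0568] turn -0.101 yaw -0.241 q [ 5.230e-01  2.370e-01 -3.010e-01  1.000e-03 -1.028e+00  8.060e-01] 3.0667
```

inch_along(motion={"deltas":[[0, -0.009, 0.01, -0.1], [0, -0.0175, 0.02, -0.1], [-0.001, -0.0175, 0.03, -0.1], [-0.001, -0.0175, 0.03, -0.1]]})

```text
clock: 3.4
tcp_pos: [0.5646, 0.1171, 0.1532]
eef_rot: [[0.988, -0.152, -0.003], [-0.152, -0.988, -0.001], [-0.003, 0.002, -1.0]]
ft_force: [-0.3, -0.5, -0.8]
gripper_width: 1.002
grasp_force: 0.0
```

```bash
python3 - <<'E'
from h import *
go(.5685,.1213,.098,-.14)
a,d=read_camera("top");b,e=read_camera("side")
cv2.imwrite("pics/c1.png",np.hstack([cv2.resize(a[140:240,240:340],(400,400),interpolation=2),cv2.resize(b[150:270,250:370],(400,400),interpolation=2)]))
P=cloud("side",e);m=(np.hypot(P[...,0]-.5685,P[...,1]-.121)<.035)&(P[...,2]>.085)&(P[...,2]<.115);t=P[m]
print(len(t),cv2.minAreaRect((t[:,:2]*1000).astype(np.float32)))
E
```

```text
shift [ 0.0034 -0.0048  0.0552] turn -0.012 yaw -0.152 q [ 0.543  0.277 -0.331 -0.001 -0.966  0.876] 3.4
41 ((558.1607666015625, 128.00439453125), (19.14739227294922, 11.301401138305664), 20.803878784179688)
```

View pics/c1.png

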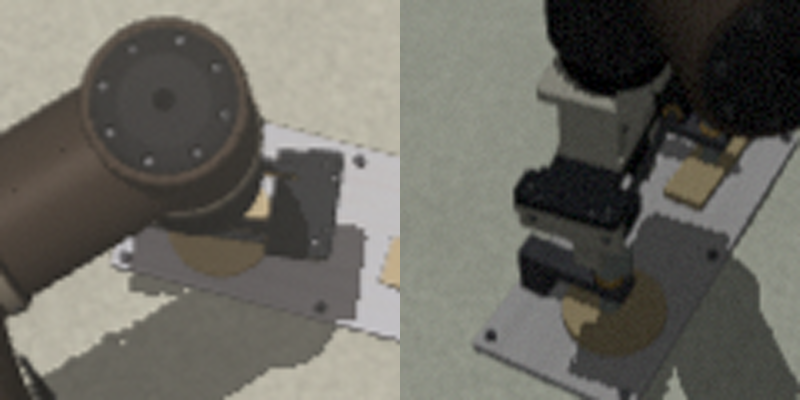

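The side view shows the near finger in front of the wing and above the arm, around side pixel (312,222). The fingers straddle the wing, so I descend.

inch_along(motion={"deltas":[[0.003, -0.004, 0.01, 0], [0.003, -0.004, 0.02, 0], [0.003, -0.004, 0.03, 0], [0.003, -0.004, 0.03, 0], [0.003, -0.004, 0.03, 0]]})

```text
clock: 3.92
tcp_pos: [0.569, 0.1207, 0.1244]
eef_rot: [[0.989, -0.149, -0.002], [-0.149, -0.989, -0.001], [-0.001, 0.001, -1.0]]
ft_force: [0.1, -0.7, 0.5]
gripper_width: 0.999
grasp_force: 0.0
```

```bash
python3 -c "
from h import *
go(.5685,.1213,.099,-.14)"
```

```text
shift [-0.0006 -0.0006  0.0254] turn -0.009 yaw -0.149 q [ 0.545  0.314 -0.354  0.    -0.904  0.876] 3.9167
```

inch_along(motion={"deltas":[[0, -0.0005, 0.01, 0], [0, -0.0005, 0.02, 0], [0, -0.0005, 0.0255, 0], [0, -0.0005, 0.0255, 0], [0, -0.0005, 0.0255, 0]]})

```text
clock: 4.33
tcp_pos: [0.5693, 0.1216, 0.0992]
eef_rot: [[0.989, -0.148, -0.001], [-0.148, -0.989, -0.001], [-0.001, 0.001, -1.0]]
ft_force: [0.9, -0.5, 0.2]
gripper_width: 0.999
grasp_force: 0.0
```

inch_along(motion={"deltas":[[0, 0, 0, 0], [0, 0, 0, 0], [0, 0, 0, 0], [0, 0, 0, 0], [0, 0, 0, 0], [0, 0, 0, 0], [0, 0, 0, 0], [0, 0, 0, 0], [0, 0, 0, 0], [0, 0, 0, 0]]}, finger_gap=0.0)

```text
clock: 5.17
tcp_pos: [0.5696, 0.1217, 0.0999]
eef_rot: [[0.989, -0.148, 0.0], [-0.148, -0.989, 0.0], [0.0, -0.0, -1.0]]
ft_force: [0.1, -0.8, -0.2]
gripper_width: 0.306
grasp_force: 0.0
```

```bash
python3 -c "
from h import *
s=state();print(s['ft_force'],s['ft_torque'])
go(.5685,.1213,.099,-.14)"
```

```text
[ 0.13306661 -0.82973125 -0.18621956] [-0.09991827  0.1199581  -0.04926935]
shift [-0.001   0.0006  0.0009] turn -0.009 yaw -0.149 q [ 0.546  0.342 -0.379 -0.    -0.849  0.876] 5.1667
```

inch_along(motion={"deltas":[[0, 0, 0, 0], [0, 0, 0, 0], [0, 0, 0, 0], [0, 0, 0, 0], [0, 0, 0, 0], [0, 0, 0, 0], [0, 0, 0, 0], [0, 0, 0, 0]]})

```text
clock: 5.83
tcp_pos: [0.5695, 0.1212, 0.0998]
eef_rot: [[0.989, -0.148, -0.0], [-0.148, -0.989, -0.001], [-0.0, 0.001, -1.0]]
ft_force: [1.1, -5.1, 0.6]
gripper_width: 0.138
grasp_force: 30.0
```

```bash
python3 -c "
from h import *
s=state();print(s['ft_force'],s['ft_torque'])
go(.5685,.1213,.099,-.14)"
```

```text
[ 1.07336137 -5.07603816  0.5665611 ] [-2.05428539 -0.23860155  0.00332658]
shift [-0.001   0.      0.0008] turn -0.009 yaw -0.149 q [ 0.546  0.342 -0.38   0.    -0.849  0.876] 5.8333
```

inch_along(motion={"deltas":[[0, 0.0005, 0, 0.05], [0, 0.0005, 0.0001, 0.15], [0, 0.0005, 0.0002, 0.27], [0, 0.0005, 0.0003, 0.39], [0, 0.0005, 0.0004, 0.5], [0, 0.0005, 0.0004, 0.5], [0, 0.0005, 0.0004, 0.5]]})

```text
clock: 6.42
tcp_pos: [0.5697, 0.1216, 0.0994]
eef_rot: [[0.799, -0.601, 0.0], [-0.601, -0.799, 0.001], [-0.0, -0.001, -1.0]]
ft_force: [1.2, 0.0, -0.3]
gripper_width: 0.134
grasp_force: 30.0
```

```bash
python3 -c "
from h import *
s=state();print(s['ft_force'],s['ft_torque'],s['tau'])
go(.5685,.1213,.099,-.14)"
```

```text
[ 1.23577183  0.04962422 -0.33500995] [-0.13810615 -0.07962681 -0.04821714] [  0.27173541 -51.53565645  23.36680412   5.46994284  -0.1177351
  -0.60530685]
shift [-0.0007  0.001   0.0004] turn -0.505 yaw -0.645 q [ 0.546  0.343 -0.38  -0.    -0.847  0.38 ] 6.4167
```

inch_along(motion={"deltas":[[0, 0, 0, 0.05], [0, 0, 0.0001, 0.15], [0, 0, 0.0002, 0.27], [0, 0, 0.0003, 0.39], [0, 0, 0.0004, 0.5], [0, 0, 0.0004, 0.5]]})

```text
clock: 6.92
tcp_pos: [0.5701, 0.122, 0.0991]
eef_rot: [[0.408, -0.913, 0.001], [-0.913, -0.408, 0.001], [-0.0, -0.002, -1.0]]
ft_force: [2.6, 1.0, -2.3]
gripper_width: 0.132
grasp_force: 30.0
```

```bash
python3 -c "
from h import *
s=state();print(s['ft_force'],s['ft_torque'],s['tau'][5])
go(.5685,.1213,.099,-.14)"
```

```text
[ 2.62884538  1.00186158 -2.34896769] [ 0.56962159 -0.80599301 -0.03133046] -2.022343799471855
shift [-0.      0.0018  0.0001] turn -1.01 yaw -1.15 q [ 0.546  0.344 -0.38  -0.    -0.846 -0.125] 6.9167
```

inch_along(motion={"deltas":[[0, 0, 0, 0.05], [0, 0, 0.0001, 0.1], [0, 0, 0.0002, 0.2], [0, 0, 0.0002, 0.25], [0, 0, 0.0002, 0.25]]})

```text
clock: 7.33
tcp_pos: [0.5704, 0.1221, 0.0989]
eef_rot: [[0.175, -0.985, 0.002], [-0.985, -0.175, 0.001], [-0.001, -0.002, -1.0]]
ft_force: [4.8, 3.0, -5.4]
gripper_width: 0.134
grasp_force: 30.0
```

```bash
python3 -c "
from h import *
s=state();print(s['ft_force'],s['ft_torque'],s['tau'][5])
go(.5685,.1213,.099,-.14)"
```

```text
[ 4.76028996  2.98184912 -5.35917309] [ 0.89091231 -1.54162216  0.02179178] -1.0879041999578476
shift [ 0.0004  0.002  -0.0001] turn -1.255 yaw -1.395 q [ 0.546  0.344 -0.38  -0.    -0.845 -0.369] 7.3333
```

inch_along(motion={"deltas":[[-0.0002, -0.0005, 0.0003, 0.05], [-0.0002, -0.0005, 0.0004, 0.15], [-0.0002, -0.0005, 0.0005, 0.25], [-0.0002, -0.0005, 0.0006, 0.3], [-0.0002, -0.0005, 0.0006, 0.3]]})

```text
clock: 7.75
tcp_pos: [0.5707, 0.1221, 0.0987]
eef_rot: [[-0.122, -0.992, 0.002], [-0.992, 0.122, 0.001], [-0.001, -0.001, -1.0]]
ft_force: [3.7, 1.4, -1.0]
gripper_width: 0.14
grasp_force: 30.8
```

```bash
python3 -c "
from h import *
s=state();print(s['ft_force'],s['ft_torque'],s['tau'][5])
go(.5685,.1213,.099,-.14)"
```

```text
[ 3.73935707  1.41806571 -0.99683853] [ 0.79132162 -1.05603943  0.70529143] -1.845315545797348
shift [ 0.0011  0.0021 -0.0003] turn -1.554 yaw -1.694 q [ 0.546  0.345 -0.379  0.    -0.845 -0.669] 7.75
```

inch_along(motion={"deltas":[[0, 0, 0, 0.05], [0, 0, 0.0001, 0.15], [0, 0, 0.0002, 0.25], [0, 0, 0.0002, 0.3], [0, 0, 0.0002, 0.3]]})

```text
clock: 8.17
tcp_pos: [0.5708, 0.122, 0.0988]
eef_rot: [[-0.41, -0.912, 0.002], [-0.912, 0.41, 0.0], [-0.001, -0.001, -1.0]]
ft_force: [2.9, 1.6, 1.7]
gripper_width: 0.19
grasp_force: 40.3
```

```bash
python3 -c "
from h import *
s=state();print(s['ft_force'],s['ft_torque'],s['tau'][5])
go(.5685,.1213,.099,-.14)"
```

```text
[2.89316925 1.55579263 1.73189882] [ 0.60997079 -0.82294762  1.17961146] -2.3378609865903854
shift [ 0.0015  0.0018 -0.0002] turn -1.853 yaw -1.993 q [ 0.546  0.345 -0.38   0.001 -0.845 -0.968] 8.1667
```

The stop is found: the moment jumped to 1.2 N m and the pads are being wedged open. I square the pads up on the seated wing first.

inch_along(motion={"deltas":[[0, 0, 0, -0.1], [0, 0, 0, -0.2], [0, 0, 0, -0.26], [0, 0, 0, -0.26], [0, 0, 0, -0.26], [0, 0, 0, -0.26]]})

```text
clock: 8.67
tcp_pos: [0.5706, 0.1211, 0.0987]
eef_rot: [[-0.165, -0.986, 0.001], [-0.986, 0.165, -0.0], [0.0, -0.001, -1.0]]
ft_force: [3.9, -3.9, 4.0]
gripper_width: 0.148
grasp_force: 29.1
```

```bash
python3 -c "
from h import *
s=state();print(s['ft_force'],s['ft_torque'],s['tau'][5])
go(.5685,.1213,.099,-.11)"
```

```text
[ 3.94983201 -3.92180649  4.03079315] [-1.30796302 -1.45481196  0.33915498] -0.2907468471676111
shift [ 0.0002  0.0021 -0.0003] turn -1.626 yaw -1.736 q [ 0.545  0.345 -0.38   0.001 -0.845 -0.711] 8.6667
```

inch_along(motion={"deltas":[[0, 0, 0, -0.05], [0, 0, -0.0001, -0.15], [0, 0, -0.0002, -0.27], [0, 0, -0.0003, -0.39], [0, 0, -0.0004, -0.51], [0, 0, -0.0005, -0.63], [0, 0, -0.0006, -0.74], [0, 0, -0.0006, -0.8], [0, 0, -0.0006, -0.8]]})

```text
clock: 9.42
tcp_pos: [0.5706, 0.1209, 0.0992]
eef_rot: [[0.595, -0.803, 0.001], [-0.803, -0.595, -0.0], [0.001, -0.001, -1.0]]
ft_force: [4.7, -4.5, 3.0]
gripper_width: 0.133
grasp_force: 29.9
```

inch_along(motion={"deltas":[[0, 0, 0, -0.05], [0, 0, -0.0001, -0.15], [0, 0, -0.0002, -0.27], [0, 0, -0.0003, -0.39], [0, 0, -0.0004, -0.51], [0, 0, -0.0005, -0.63], [0, 0, -0.0006, -0.74], [0, 0, -0.0006, -0.83], [0, 0, -0.0006, -0.83], [0, 0, -0.0006, -0.83]]})

```text
clock: 10.25
tcp_pos: [0.5706, 0.121, 0.0999]
eef_rot: [[0.994, -0.106, 0.001], [-0.106, -0.994, -0.0], [0.001, 0.0, -1.0]]
ft_force: [5.0, -4.0, 3.7]
gripper_width: 0.135
grasp_force: 29.9
```

```bash
python3 -c "
from h import *
s=state();print(s['ft_force'],s['ft_torque'],s['tau'][5])
go(.5685,.1213,.099,-.10)"
```

```text
[ 4.95731774 -3.95201935  3.72906312] [-1.55803253 -1.53431028  0.0726621 ] 0.2863026224076748
shift [-0.0022 -0.0001  0.0009] turn -0.006 yaw -0.106 q [ 0.545  0.343 -0.379  0.001 -0.848  0.919] 10.25
```

inch_along(motion={"deltas":[[0, 0, 0, 0], [0, 0, 0, 0], [0, 0, 0, 0], [0, 0, 0, 0], [0, 0, 0, 0], [0, 0, 0, 0]]})

```text
clock: 10.75
tcp_pos: [0.5706, 0.121, 0.0999]
eef_rot: [[0.994, -0.107, 0.001], [-0.107, -0.994, -0.0], [0.001, 0.0, -1.0]]
ft_force: [4.0, -4.3, 4.6]
gripper_width: 0.136
grasp_force: 29.9
```

```bash
python3 - <<'E'
from h import *
b,e=read_camera("side")
cv2.imwrite("pics/c2.png",cv2.resize(b[150:290,240:415],(700,560),interpolation=2))
E
```

```text
(no output)
```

View pics/c2.png

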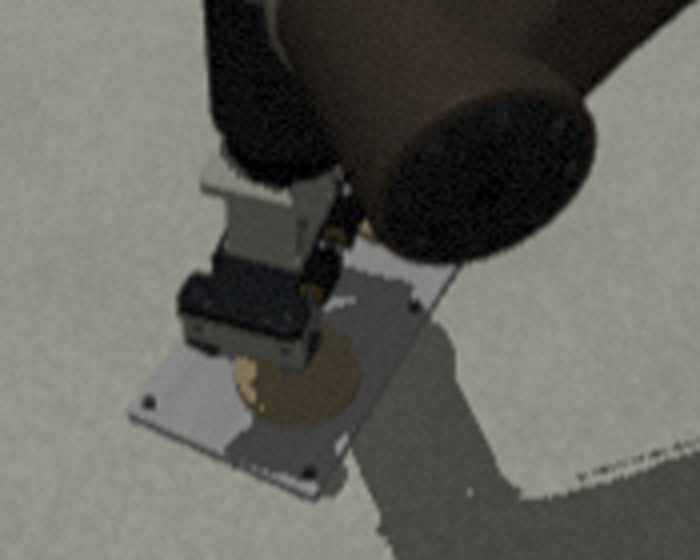

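The gripper is closed on the wing over the disc, around side pixel (312,230). The disc lies where it was, and the grip is steady at 30 N.

```bash
python3 -c "
from station import *
print(hand_in())"
```

```text
the job is handed in; nothing more can be done
None
```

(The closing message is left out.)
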